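# Turn the sink into a chopping place

## Robot

A 6-joint arm with a two-finger parallel gripper is mounted at the origin on the work surface. World frame = base frame: x ahead of the robot, y to its left, z up, the work surface at z = 0. Lengths are in m, angles in degrees, forces in N, time in s.
With the tool pointing down it reaches from about 0.35 to 0.875 m from the base axis. Payload 4.2 kg.
Tool frame: the origin (TCP) lies on the mounting face of the last link; the fingertips stand 182 mm ahead of it and the grasp point (between the pads) lies 164 mm ahead of it (r.tcp_to_grasp is the distance from the TCP to the grasp point, in m); z points along the fingers, y is the line along which they close (so a half turn about z gives the same grasp; the last joint's range is limited). The gripper opens to 87 mm and grips with 3 to 60 N. Pads are 19 mm wide; open, the fingers measure 117 mm over their backs; the gripper's body (75 mm by 190 mm) begins 51 mm behind the grasp point.
Start: joints at [-60.355, 22.042, 0.453, 0, -68.411, -14.817], TCP at [0.16, -0.604, 0.405] pointing down, gripper open.
Joint ranges: [-179.83, 179.83], [-69.29, 118.12], [-61.27, 80.66], [-181.25, 117.63], [-171.15, -9.14], [-177.46, 177.46]. Speed limits (degrees/s): [159.86, 159.86, 180, 180, 180, 180].

## Interface

Orientations are given as a 3x3 rotation matrix whose columns are the frame's x, y, z axes.
In Python, from station import sense, eyes, r gives the robot as it stands.
- The arm moves only by the tool jog_arm, never from a script. Its argument "increments" is a list of rows, each a list of 4 numbers: the shift along the tool's x, y, z normalised to -1 to 1, where 1 is 0.02 m, then the turn about the tool's z normalised to -1 to 1, where 1 is 0.08 rad. A call has 1 to 10 rows; each row shifts and turns the commanded pose from where the row before left it, along the tool's axes as they then stand; what a row does not reach is not made up. A row lasts 1/10 s, in which the tool goes at most 50 mm and 8.59 degrees, less where a joint would pass 70% of its speed; a pose out of reach is approached as far as the arm can. A call with a number of a shift or a turn outside -1 to 1 is refused whole. A call with a gripper value outside its range is refused whole. "grip" is the finger opening in mm, from 0 to 87, set as the call begins (left out, the last holds). The fingers move at their own pace and stop on an object; the grip force is fixed at half the most. Time passes only in rows, so rows that do not move let the fingers close. It gives the time, the measured TCP pose, the force, the opening and the grip force at its end, in the units of the state.
- sense(): the state, without advancing time (a new reading comes with each control period).
- eyes.capture(name): name is "side" or "top"; returns the picture (400x640x3 uint8, blue, green, red); there is no depth.
- eyes.get_calibration(name): a dict with "camera_matrix" (3x3 intrinsics, pixels), "R" (3x3) and "t" (3): a world point X has camera coordinates R X + t. Camera axes: x right, y down, z forward; pixel columns grow to the right and rows downward; lengths in m; the calibration is good to about 2 mm. A picture is of the moment at which its call begins. get_calibration takes no time and is no camera call.
- r.finish_job(): hands the job in; it is judged then, once.
Trained networks look in the newest picture that a camera, given by its name, has taken for a name from the list of things; names that differ only in an ending like _2 or _b are one class to them, and where a whole thing is asked for, a point or a joint stands for the part that bears it (a point fixed in the world has none). Each returns a list of dicts, best first, with "conf" (0 to 1); they miss things now and then, are a little off and sometimes report something else, mostly with a low value. They report only what shows in the picture. A call takes as long as a camera call.
- eyes.spot_in(camera, name): "centre" ([x, y, z] in m, in world coordinates, good to about 4 mm: the middle of the surface that is visible of it).
- eyes.outline_of(camera, name): "mask" (400x640 bool, what is visible of it).
The state is a dict: "time_s": time; "joints": joint angles; "joint_velocities": joint speeds; "effort": joint torques, N m; "tcp_pos": TCP position; "ee_rot": TCP orientation; "wrist_force": force on the tool from outside, world axes, zero at the start; "moment": the same for the moment, N m; "gripper_width": opening from 0.0 (shut) to 1.0 (fully open); "gripper_force": force on a finger pad.
Only numpy, scipy, OpenCV 4.12 (cv2) and the standard library are available. Lean on these libraries where they do the work, as an engineer would, in place of code of your own. Each camera call takes 0.05 s, during which the arm holds its last target. There are 200 camera calls.

## Task

Make a chopping place over the sink, pushing with the fingertips only: first swing the tap's spout all the way round to the robot's right, to its stop, then push the wooden chopping board from the drainer along its runners until it meets its end stop and covers the whole bowl. Do not pinch or grip anything, and leave the tumbler, the jar and the dish of salad where they stand.

Things in the scene. Friction and masses are not known exactly. Their poses are not given: they have to be found in the camera images.
- sink: Fixed steel sink unit; place and yaw (to 0.12 rad) vary. Origin: middle of the bowl, z = 0 at counter height; x away from the robot, y to its left, z up. Rim plate: top at z = 6 mm, x -220 to 220, y -275 to 400; bowl opening x -110 to 110, y -135 to 135, 140 deep; ribbed drainer at y 160 to 380. Two runners, 10 wide, up to z = 10, along y at x = -117 and 117.
- board (a joint): Slide of the wooden chopping board along the sink's y axis, m: 0 = against the end stop, right over the bowl; grows to the robot's left (+y), up to 0.23; starts between 0.14 and 0.22. Friction 3 N plus 10 N per m/s; it stays where it is left and cannot leave its runners.
- board_left (a point): Middle of the board's upright left (+y) edge face, at half thickness: sink's x = 0, z = 24 mm. Board 250 mm (x) by 290 mm (y), 28 mm thick, underside z = 10, top z = 38 mm, axes as the sink's. With the board home this point lies at the sink's y = 145 mm.
- board_stop (a point): Middle of the left face of the dark end stop that the board meets when home: an 11 mm wide, 200 mm long bar across the runners, up to z = 30 mm, at the sink's y = -147 mm; this point is at z = 24 mm.
- spout (a joint): Turn of the tap's spout about its upright column, rad: at 0 it points to the sink's -x (to the robot, over the bowl); grows as the free end swings to the robot's right (-y), to the stop at 1.45, nearly along the sink's -y; lowest -0.45; starts between -0.3 and 0.4. Friction 0.2 N m (1.6 N at 125 mm from the axis); stays where it is left.
- spout_pivot (a point): On the spout's turning axis, at the middle height of its bar, z = 182 mm; sink's x = 155, y = 0. The column, 36 to 38 mm thick, stands below and up to z = 197 mm; a small fixed lever sticks out of it 60 mm to the sink's +y at z = 100 mm.
- spout_end (a point): Middle of the free end face of the spout's level steel bar, 177 mm from the pivot. Bar 24 mm wide, 24 mm high (z = 170 to 194 mm), from 17 mm off the axis to here. Beneath it only a 20 mm thick outlet, 165 mm from the axis, down to z = 140 mm.
- tumbler: Loose clear drinking glass, 68 mm across the rim, 100 mm high, on the rim plate to the right of the bowl; origin at the centre of its underside. Not to be disturbed.
- jar: Loose terracotta-coloured jar with a pale label and a red cap, 60 mm across, 110 mm high, on the rim plate to the right of the bowl (it and the tumbler may swap places); origin at the centre of its underside. Not to be disturbed.
- dish: Loose blue oven dish of salad, 170 mm by 200 mm, 60 mm high (food up to 68 mm), 0.9 kg, on the counter to the left of the drainer; origin at the centre of its underside. Not to be disturbed.

How it is judged (in metres and radians):
On the way, in this order (a step that is already met when the one before it is completed fails the run):
1. the spout is swung to the right, to its stop, while the board is still out on the drainer (value of joint spout above 1.3 rad and value of joint board above 0.11 m), for 0.2 s.
2. the board is pushed home over the bowl (value of joint board below 0.006 m), for 0.2 s.
At the end, for the whole second after the job is handed in: The spout is within 0.15 rad of its right-hand stop, the board within 6 mm of its end stop and at rest, and the tumbler, jar and dish stand within 20 mm of where they began, upright (value of joint spout above 1.3 rad and value of joint board below 0.006 m and velocity of joint board between -0.01 and 0.01 m/s and distance of each of tumbler, jar, dish from where it was at the start of the episode below 0.02 m and angle between each of tumbler, jar, dish's own z axis and vertical below 0.15 rad); the robot touches nothing.
It fails at once if the spout is pinched: both its sides are pressed by the fingers at once (over 3 N each) (contact force between the fingers and spout_c1 above 3 N and contact force between the fingers and spout_c2 above 3 N).
It fails at once if the tumbler is shifted more than 20 mm, lifted or tipped (distance of tumbler from where it was at the start of the episode above 0.02 m or angle between tumbler's own z axis and vertical above 0.3 rad).
It fails at once if the jar is shifted more than 20 mm, lifted or tipped (distance of jar from where it was at the start of the episode above 0.02 m or angle between jar's own z axis and vertical above 0.3 rad).
It fails at once if the dish is shifted more than 20 mm, lifted or tipped (distance of dish from where it was at the start of the episode above 0.02 m or angle between dish's own z axis and vertical above 0.3 rad).
It also fails if it takes over 51 s, if anything falls off the work surface, if the arm or the gripper's body presses on something with over 40 N, if the wrist force passes 120 N, or if a joint passes its speed limit or range.

## Working session

There is one attempt and no reset: what is moved stays moved. The work goes in short steps, Python scripts to look and compute and a tool call to move; the robot and the scene stay as the last step left them, time stands still between calls to the robot, and variables do not carry over. Pictures are saved under pics/ and viewed, at most 10 in all, crops included, and the job is handed in when it is done.

Besides the shell and the picture viewer there is one more tool, called after ">>>" by a JSON object that holds its "op" and its "data", one argument or row to a line. jog_arm: Moves the arm, as the interface text tells. Its arguments: {"type":"object","properties":{"increments":{"type":"array"},"grip":{"type":"number"}},"required":["increments"]}

```bash
mkdir -p pics
python3 - <<'E'
from station import sense, eyes, r
import cv2, numpy as np
for c in ("side","top"):
    cv2.imwrite(f"pics/{c}0.png",eyes.capture(c))
    k=eyes.get_calibration(c); print(c,(-k["R"].T@k["t"]).round(3))
    for n in ["sink","board","board_left","board_stop","spout","spout_pivot","spout_end","tumbler","jar","dish"]:
        try:
            print(n,[(np.round(d["centre"],3).tolist(),round(d["conf"],2)) for d in eyes.spot_in(c,n)[:2]])
        except Exception as e: print(n,e)
s=sense();print(s["time_s"],s["tcp_pos"],np.round(s["ee_rot"],3).tolist(),s["gripper_width"],r.tcp_to_grasp)
E
```

```text
side [0.405 0.944 1.046]
sink [([0.522, 0.103, 0.002], 0.6)]
board [([0.529, 0.181, 0.034], 0.57), ([0.386, -0.248, 0.078], 0.29)]
board_left [([0.531, 0.182, 0.039], 0.89)]
board_stop [([0.529, 0.108, 0.003], 0.68), ([0.547, 0.509, 0.037], 0.27)]
spout [([0.607, -0.077, 0.189], 0.71)]
spout_pivot [([0.608, -0.072, 0.182], 0.87)]
spout_end [([0.606, -0.078, 0.186], 0.84)]
tumbler [([0.502, -0.248, 0.076], 0.75)]
jar [([0.386, -0.25, 0.077], 0.6)]
dish [([0.547, 0.51, 0.039], 0.56), ([0.387, -0.249, 0.078], 0.35)]
top [0.308 0.146 1.559]
sink [([0.531, 0.018, 0.001], 0.89)]
board [([0.529, 0.156, 0.037], 0.82)]
board_left [([0.53, 0.154, 0.038], 0.87)]
board_stop [([0.528, 0.018, 0.003], 0.74), ([0.528, 0.155, 0.033], 0.43)]
spout [([0.61, -0.078, 0.195], 0.85)]
spout_pivot [([0.609, -0.08, 0.194], 0.79)]
spout_end [([0.61, -0.078, 0.195], 0.61)]
tumbler [([0.51, -0.279, 0.065], 0.75)]
jar [([0.387, -0.263, 0.115], 0.69)]
dish [([0.543, 0.485, 0.035], 0.58)]
1.1 [ 0.1599573  -0.60415872  0.40474863] [[-0.967, -0.256, 0.0], [-0.256, 0.967, 0.0], [-0.0, 0.0, -1.0]] 0.997536121586207 0.1635
```

View pics/top0.png

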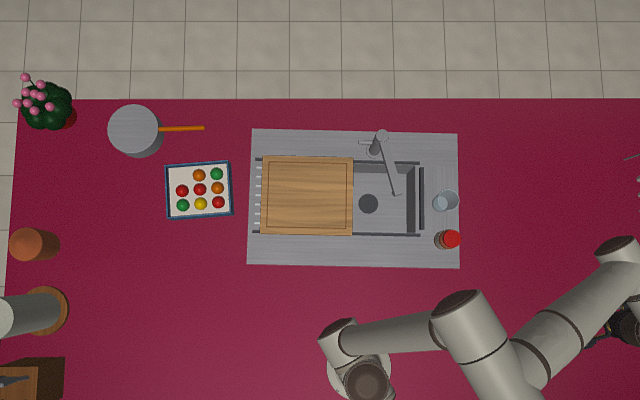

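View pics/side0.png

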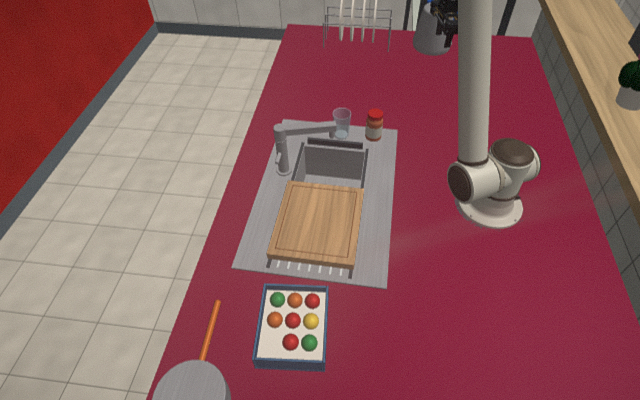

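Top view: the plate corners are near (252,129), (458,134), (460,268) and (247,264). The board spans (262–353, 156–235). The spout runs from (381,135) to its free end at (396,194). The tumbler is at (446,202), the jar at (449,239) and the dish at (199,190). The side view agrees.

```bash
cat > h.py <<'E'
from station import sense, eyes, r
import cv2, numpy as np
def unproj(c,uv,z):
    k=eyes.get_calibration(c); uv=np.atleast_2d(uv).astype(float)
    d=np.c_[uv,np.ones(len(uv))]@np.linalg.inv(k["camera_matrix"]).T@k["R"]
    o=-k["R"].T@k["t"]; return o+d*((z-o[2])/d[:,2])[:,None]
def rect(c,n,z):
    eyes.capture(c)
    m=eyes.outline_of(c,n)[0]["mask"].astype(np.uint8)
    cs=max(cv2.findContours(m,0,2)[0],key=cv2.contourArea)[:,0]
    p=unproj(c,cs,z)[:,:2]
    return p,cv2.minAreaRect((p*1000).astype(np.float32))
E
python3 - <<'E'
from h import *
for c in("top","side"):
    for n,z in(("sink",.006),("board",.038),("spout",.194),("dish",.06)):
        try:
            p,q=rect(c,n,z); print(c,n,np.round(q[0],1),np.round(q[1],1),round(q[2],2),p.min(0).round(3),p.max(0).round(3))
            print(cv2.boxPoints(q).round().tolist())
        except Exception as e: print(c,n,e)
print(unproj("top",[[252,129],[458,134],[460,268],[247,264]],.006).round(4))
print(unproj("side",[[285,122],[397,127],[386,287],[234,267]],.006).round(4))
print("spout pivot/end",unproj("top",[[381.5,134],[396,194]],.194).round(4))
for c in("top","side"):
    k=eyes.get_calibration(c)
E
```

```text
top sink [533.6   4.2] [675.5 447.9] 88.43 [ 0.304 -0.336] [0.759 0.346]
[[300.0, -327.0], [748.0, -340.0], [767.0, 336.0], [319.0, 348.0]]
top board [533.6 156.1] [295.2 256.2] 88.42 [0.405 0.011] [0.665 0.305]
[[401.0, 12.0], [658.0, 5.0], [666.0, 300.0], [410.0, 307.0]]
top spout [603.5 -75.5] [199.1  45.8] 12.03 [ 0.508 -0.116] [ 0.701 -0.037]
[[501.0, -74.0], [511.0, -119.0], [706.0, -77.0], [696.0, -32.0]]
top dish [548.4 491. ] [182.3 209.8] 3.48 [0.456 0.383] [0.641 0.6  ]
[[451.0, 590.0], [464.0, 381.0], [646.0, 392.0], [633.0, 601.0]]
side sink [537.2   1.2] [692.2 469.3] 88.69 [ 0.297 -0.345] [0.765 0.352]
[[295.0, -339.0], [764.0, -350.0], [780.0, 342.0], [311.0, 353.0]]
side board [531. 163.] [312.7 251.2] 88.79 [0.403 0.005] [0.659 0.319]
[[402.0, 9.0], [653.0, 4.0], [660.0, 317.0], [409.0, 322.0]]
side spout [601.9 -59.9] [196.8  86.6] 11.0 [ 0.507 -0.117] [ 0.703 -0.003]
[[497.0, -36.0], [514.0, -121.0], [707.0, -84.0], [690.0, 1.0]]
side dish [547.7 504.7] [174.5 224.2] 4.36 [0.456 0.39 ] [0.641 0.619]
[[452.0, 610.0], [469.0, 386.0], [643.0, 400.0], [626.0, 623.0]]
[[ 0.7558  0.334   0.006 ]
 [ 0.7374 -0.343   0.006 ]
 [ 0.3004 -0.3295  0.006 ]
 [ 0.3177  0.3449  0.006 ]]
[[ 0.7256 -0.3236  0.006 ]
 [ 0.2991 -0.3438  0.006 ]
 [ 0.3187  0.3434  0.006 ]
 [ 0.7489  0.3321  0.006 ]]
spout pivot/end [[ 0.686  -0.0618  0.194 ]
 [ 0.5107 -0.0988  0.194 ]]
```

Two cameras agree: the sink origin is about (0.531, -0.058) with yaw -0.028 rad. The pivot is at (0.686, -0.062), the spout at about 0.24 rad, and the board at about 0.213 m. First I close the fingers, raise the tool and align its yaw, so that tool x = sink -y and tool y = sink -x.

>>> {"op": "jog_arm", "data": {
  "increments": [
    [0,0,-0.5,-1],
    [0,0,-0.5,-1],
    [0,0,-0.5,-1],
    [0,0,-0.5,-1],
    [0,0,0,-1],
    [0,0,0,-1],
    [0,0,0,-1],
    [0,0,0,-1],
    [0,0,0,-1],
    [0,0,0,-1]
  ],
  "grip": 0
}}

```text
time_s: 2.9
tcp_pos: [0.1599, -0.6042, 0.4448]
ee_rot: [[-0.487, -0.873, -0.0], [-0.873, 0.487, -0.0], [0.0, 0.0, -1.0]]
wrist_force: [-0.2, -0.3, 0.3]
gripper_width: 0.175
gripper_force: 0.0
```

>>> {"op": "jog_arm", "data": {
  "increments": [
    [0,0,0,-1],
    [0,0,0,-1],
    [0,0,0,-1],
    [0,0,0,-1],
    [0,0,0,-1],
    [0,0,0,-1],
    [0,0,0,-0.05]
  ]
}}

```text
time_s: 3.6
tcp_pos: [0.1599, -0.6041, 0.4447]
ee_rot: [[-0.028, -1.0, 0.0], [-1.0, 0.028, 0.0], [-0.0, -0.0, -1.0]]
wrist_force: [-0.6, -0.5, -0.1]
gripper_width: 0.007
gripper_force: 0.0
```

>>> {"op": "jog_arm", "data": {
  "increments": [
    [-0.97,-0.63,0,0],
    [-0.97,-0.63,0,0],
    [-0.97,-0.63,0,0],
    [-0.97,-0.63,0,0],
    [-0.97,-0.63,0,0],
    [-0.97,-0.63,0,0],
    [-0.97,-0.63,0,0],
    [-0.97,-0.63,0,0],
    [-0.97,-0.63,0,0],
    [-0.97,-0.63,0,0]
  ]
}}

```text
time_s: 4.6
tcp_pos: [0.2918, -0.4129, 0.4449]
ee_rot: [[-0.03, -1.0, 0.0], [-1.0, 0.03, -0.0], [0.0, -0.0, -1.0]]
wrist_force: [0.9, -0.9, 0.1]
gripper_width: 0.006
gripper_force: 0.0
```

>>> {"op": "jog_arm", "data": {
  "increments": [
    [-0.97,-0.63,0,0],
    [-0.97,-0.63,0,0],
    [-0.97,-0.63,0,0],
    [-0.97,-0.63,0,0],
    [-0.97,-0.63,0,0],
    [-0.97,-0.63,0,0],
    [-0.97,-0.63,0,0],
    [-0.97,-0.63,0,0],
    [-0.97,-0.63,0,0],
    [-0.97,-0.63,0,0]
  ]
}}

```text
time_s: 5.6
tcp_pos: [0.4231, -0.2225, 0.445]
ee_rot: [[-0.03, -1.0, 0.001], [-1.0, 0.03, -0.0], [0.0, -0.001, -1.0]]
wrist_force: [-0.4, -0.1, -0.9]
gripper_width: 0.004
gripper_force: 0.0
```

>>> {"op": "jog_arm", "data": {
  "increments": [
    [-0.97,-0.63,0,0],
    [-0.97,-0.63,0,0],
    [-0.97,-0.63,0,0],
    [-0.97,-0.63,0,0],
    [-0.97,-0.63,0,0],
    [-0.97,-0.63,0,0],
    [-0.97,-0.63,0,0],
    [-0.97,-0.63,0,0],
    [-0.97,-0.63,0,0],
    [-0.97,-0.63,0,0]
  ]
}}

```text
time_s: 6.6
tcp_pos: [0.5546, -0.0321, 0.4449]
ee_rot: [[-0.029, -1.0, 0.0], [-1.0, 0.029, 0.0], [-0.0, -0.0, -1.0]]
wrist_force: [-0.3, 0.1, -0.4]
gripper_width: 0.01
gripper_force: 0.0
```

>>> {"op": "jog_arm", "data": {
  "increments": [
    [0,0,1,0],
    [0,0,1,0],
    [0,0,1,0],
    [0,0,1,0],
    [0,0,0.9,0],
    [0,0,0,0]
  ]
}}

```text
time_s: 7.2
tcp_pos: [0.5536, -0.0328, 0.3441]
ee_rot: [[-0.029, -1.0, -0.006], [-1.0, 0.029, -0.001], [0.001, 0.006, -1.0]]
wrist_force: [-1.4, -0.1, 0.5]
gripper_width: 0.007
gripper_force: 0.0
```

>>> {"op": "jog_arm", "data": {
  "increments": [
    [0.73,-0.11,0,0],
    [0.73,-0.11,0,0],
    [0.68,-0.09,0,0],
    [0.68,-0.09,0,0],
    [0.6,-0.21,0,0],
    [0.6,-0.21,0,0]
  ]
}}

```text
time_s: 7.8
tcp_pos: [0.5684, -0.115, 0.347]
ee_rot: [[-0.028, -1.0, 0.0], [-1.0, 0.028, 0.0], [-0.0, -0.0, -1.0]]
wrist_force: [-0.9, 3.3, 0.7]
gripper_width: -0.001
gripper_force: 1.2
```

Contact shows (3.3 N in +y). I continue along the arc.

>>> {"op": "jog_arm", "data": {
  "increments": [
    [0.55,-0.32,0,0],
    [0.55,-0.33,0,0],
    [0.47,-0.43,0,0],
    [0.47,-0.43,0,0],
    [0.38,-0.51,0,0],
    [0.38,-0.52,0,0]
  ]
}}

```text
time_s: 8.4
tcp_pos: [0.6181, -0.172, 0.3464]
ee_rot: [[-0.028, -1.0, -0.002], [-1.0, 0.028, 0.0], [0.0, 0.002, -1.0]]
wrist_force: [-1.7, 2.3, 1.3]
gripper_width: 0.005
gripper_force: 1.3
```

>>> {"op": "jog_arm", "data": {
  "increments": [
    [0.15,-0.28,0,0],
    [0.15,-0.28,0,0],
    [0.12,-0.25,0,0],
    [0,0,0,0]
  ]
}}

```text
time_s: 8.8
tcp_pos: [0.634, -0.1804, 0.3466]
ee_rot: [[-0.028, -1.0, 0.0], [-1.0, 0.028, -0.001], [0.001, -0.0, -1.0]]
wrist_force: [-0.2, 0.5, 0.1]
gripper_width: 0.006
gripper_force: 0.1
```

Run:
```python
from h import *
eyes.capture("side"); im=eyes.capture("top"); s=eyes.capture("side")
cv2.imwrite("pics/a.png",np.hstack([im[100:300,230:500],s[80:280,200:470]]))
```

```text
(no output)
```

View pics/a.png

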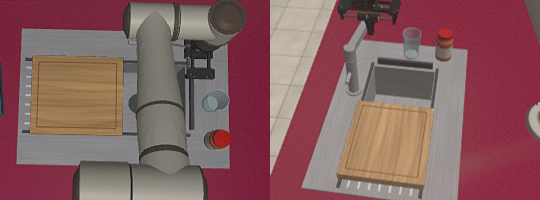

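The spout in the side view (crop 350–365, 25–45) has swung nearly all the way. The arm hides it in the top view. I push on gently until the stop pushes back.

>>> {"op": "jog_arm", "data": {
  "increments": [
    [0,-0.2,0,0],
    [0,-0.2,0,0],
    [0,0,0,0]
  ]
}}

```text
time_s: 9.25
tcp_pos: [0.6401, -0.1806, 0.3468]
ee_rot: [[-0.029, -1.0, -0.007], [-1.0, 0.029, -0.0], [0.0, 0.007, -1.0]]
wrist_force: [-7.4, -1.0, 2.8]
gripper_width: 0.002
gripper_force: 4.1
```

>>> {"op": "jog_arm", "data": {
  "increments": [
    [0,-0.1,0,0],
    [0,0,0,0],
    [0,0,0,0]
  ]
}}

```text
time_s: 9.55
tcp_pos: [0.6408, -0.1808, 0.3468]
ee_rot: [[-0.029, -1.0, -0.011], [-1.0, 0.029, 0.0], [0.0, 0.011, -1.0]]
wrist_force: [-11.0, 0.5, 5.3]
gripper_width: 0.004
gripper_force: 6.2
```

>>> {"op": "jog_arm", "data": {
  "increments": [
    [0,1,0,0],
    [0,1,0,0],
    [0,0,-1,0],
    [0,0,-1,0],
    [0,0,-1,0],
    [0,0,-1,0],
    [0,0,-1,0]
  ]
}}

```text
time_s: 10.25
tcp_pos: [0.6037, -0.1791, 0.4479]
ee_rot: [[-0.028, -1.0, 0.002], [-1.0, 0.028, -0.0], [0.0, -0.002, -1.0]]
wrist_force: [0.2, 0.5, -0.0]
gripper_width: 0.009
gripper_force: 0.0
```

>>> {"op": "jog_arm", "data": {
  "increments": [
    [-1,0.15,0,0],
    [-1,0.15,0,0],
    [-1,0.15,0,0],
    [-1,0.15,0,0],
    [-1,0.15,0,0],
    [-1,0.15,0,0],
    [-1,0.15,0,0],
    [-1,0.15,0,0],
    [-1,0.15,0,0],
    [-1,0.15,0,0]
  ]
}}

```text
time_s: 11.25
tcp_pos: [0.5792, 0.0226, 0.4471]
ee_rot: [[-0.028, -1.0, 0.002], [-1.0, 0.028, 0.0], [-0.0, -0.002, -1.0]]
wrist_force: [0.5, -0.6, 0.0]
gripper_width: 0.002
gripper_force: 0.0
```

>>> {"op": "jog_arm", "data": {
  "increments": [
    [-1,0.15,0,0],
    [-1,0.15,0,0],
    [-1,0.15,0,0],
    [-1,0.15,0,0],
    [-1,0.15,0,0],
    [-1,0.15,0,0],
    [-1,0.15,0,0],
    [-1,0.15,0,0],
    [-1,0.15,0,0],
    [-1,0.15,0,0]
  ]
}}

```text
time_s: 12.25
tcp_pos: [0.5547, 0.2235, 0.4471]
ee_rot: [[-0.028, -1.0, 0.001], [-1.0, 0.028, 0.001], [-0.001, -0.001, -1.0]]
wrist_force: [0.4, -0.6, 0.9]
gripper_width: 0.011
gripper_force: 0.0
```

>>> {"op": "jog_arm", "data": {
  "increments": [
    [-1,0.12,0,0],
    [-1,0.12,0,0],
    [-1,0.12,0,0],
    [-1,0.12,0,0],
    [-1,0.12,0,0],
    [-1,0.12,0,0],
    [0,0,0,0],
    [0,0,0,0]
  ]
}}

```text
time_s: 13.05
tcp_pos: [0.5435, 0.3434, 0.4464]
ee_rot: [[-0.027, -1.0, -0.0], [-1.0, 0.027, -0.001], [0.001, 0.0, -1.0]]
wrist_force: [-0.7, 0.2, 0.2]
gripper_width: 0.007
gripper_force: 0.0
```

Run:
```python
from h import *
s=sense(); print(s["tcp_pos"].round(4) if hasattr(s["tcp_pos"],"round") else s["tcp_pos"])
im=eyes.capture("top"); sd=eyes.capture("side")
cv2.imwrite("pics/b.png",np.hstack([im[100:300,150:480],sd[80:380,200:470][:200]]))
for c in("top","side"):
  for n,z in(("dish",.06),("board",.038)):
    p,q=rect(c,n,z); print(c,n,p.min(0).round(3),p.max(0).round(3))
```

```text
[0.5435 0.3434 0.4464]
top dish [0.464 0.38 ] [0.571 0.518]
top board [0.405 0.011] [0.661 0.302]
side dish [0.456 0.39 ] [0.643 0.619]
side board [0.457 0.379] [0.646 0.612]
```

View pics/b.png

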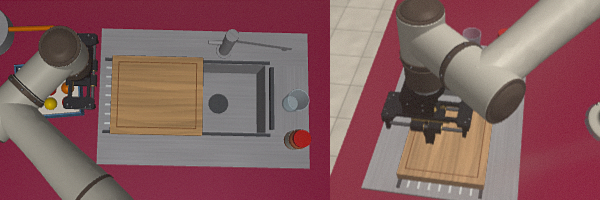

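The spout lies along the right-hand side at its stop (top crop 230,40 → 292,50). The tool is over the 85 mm gap between board and dish, so I go down.

>>> {"op": "jog_arm", "data": {
  "increments": [
    [0,0,1,0],
    [0,0,1,0],
    [0,0,1,0],
    [0,0,1,0],
    [0,0,1,0],
    [0,0,1,0],
    [0,0,1,0],
    [0,0,1,0],
    [0,0,1,0]
  ]
}}

```text
time_s: 14.45
tcp_pos: [0.5437, 0.3426, 0.2661]
ee_rot: [[-0.028, -1.0, 0.0], [-1.0, 0.028, 0.0], [-0.0, -0.0, -1.0]]
wrist_force: [-0.8, 0.3, -0.0]
gripper_width: 0.004
gripper_force: 0.0
```

>>> {"op": "jog_arm", "data": {
  "increments": [
    [0,0,1,0],
    [0,0,1,0],
    [0,0,0.7,0],
    [0,0,0.3,0],
    [0,0,0,0],
    [0,0,0,0]
  ]
}}

```text
time_s: 15.05
tcp_pos: [0.544, 0.343, 0.2076]
ee_rot: [[-0.028, -1.0, 0.001], [-1.0, 0.028, 0.001], [-0.001, -0.001, -1.0]]
wrist_force: [0.0, -0.3, 0.2]
gripper_width: 0.006
gripper_force: 0.0
```

>>> {"op": "jog_arm", "data": {
  "increments": [
    [0.4,0,0,0],
    [0.4,0,0,0],
    [0.4,0,0,0],
    [0.6,0,0,0],
    [0.7,0,0,0],
    [0.7,0,0,0],
    [0.7,0,0,0],
    [0.7,0,0,0],
    [0.7,0,0,0],
    [0.7,0,0,0]
  ]
}}

```text
time_s: 16.05
tcp_pos: [0.5404, 0.2216, 0.2072]
ee_rot: [[-0.028, -1.0, 0.001], [-1.0, 0.028, 0.001], [-0.001, -0.001, -1.0]]
wrist_force: [-0.9, 3.9, 3.8]
gripper_width: 0.006
gripper_force: 2.2
```

>>> {"op": "jog_arm", "data": {
  "increments": [
    [0.7,0,0,0],
    [0.7,0,0,0],
    [0.7,0,0,0],
    [0.7,0,0,0],
    [0.5,0,0,0],
    [0.4,0,0,0],
    [0.4,0,0,0]
  ]
}}

```text
time_s: 16.75
tcp_pos: [0.5381, 0.1401, 0.2067]
ee_rot: [[-0.028, -1.0, 0.0], [-1.0, 0.028, -0.0], [0.0, -0.0, -1.0]]
wrist_force: [0.3, 3.6, 3.1]
gripper_width: 0.006
gripper_force: 1.9
```

>>> {"op": "jog_arm", "data": {
  "increments": [
    [0.4,0,0,0],
    [0.4,0,0,0],
    [0.4,0,0,0],
    [0.3,0,0,0],
    [0.2,0,0,0],
    [0,0,0,0]
  ]
}}

```text
time_s: 17.35
tcp_pos: [0.5365, 0.1058, 0.2062]
ee_rot: [[-0.029, -1.0, -0.002], [-1.0, 0.029, -0.001], [0.001, 0.002, -1.0]]
wrist_force: [-0.4, 1.1, 0.5]
gripper_width: 0.001
gripper_force: 0.4
```

>>> {"op": "jog_arm", "data": {
  "increments": [
    [0.15,0,0,0],
    [0.15,0,0,0],
    [0,0,0,0]
  ]
}}

```text
time_s: 17.65
tcp_pos: [0.5362, 0.1002, 0.2062]
ee_rot: [[-0.028, -1.0, -0.002], [-1.0, 0.028, -0.001], [0.001, 0.002, -1.0]]
wrist_force: [0.3, 1.2, -0.4]
gripper_width: 0.008
gripper_force: 0.5
```

>>> {"op": "jog_arm", "data": {
  "increments": [
    [0.15,0,0,0],
    [0.15,0,0,0],
    [0,0,0,0]
  ]
}}

```text
time_s: 17.95
tcp_pos: [0.5359, 0.0972, 0.2064]
ee_rot: [[-0.029, -1.0, 0.0], [-1.0, 0.029, 0.005], [-0.005, -0.0, -1.0]]
wrist_force: [-6.4, 17.3, -0.5]
gripper_width: 0.007
gripper_force: 8.6
```

>>> {"op": "jog_arm", "data": {
  "increments": [
    [0.1,0,0,0],
    [0.1,0,0,0],
    [0,0,0,0]
  ]
}}

```text
time_s: 18.25
tcp_pos: [0.5356, 0.0961, 0.2064]
ee_rot: [[-0.029, -1.0, 0.002], [-1.0, 0.029, 0.009], [-0.009, -0.002, -1.0]]
wrist_force: [-11.8, 31.5, -0.2]
gripper_width: 0.006
gripper_force: 15.6
```

The force climbs to 31 N at y ≈ 0.096, the expected home position, so the board is at its stop. I back off, rise, and look.

>>> {"op": "jog_arm", "data": {
  "increments": [
    [-0.3,0,0,0],
    [-0.6,0,0,0],
    [-0.8,0,0,0],
    [0,0,-1,0],
    [0,0,-1,0],
    [0,0,-1,0],
    [0,0,-1,0],
    [0,0,-1,0],
    [0,0,-1,0],
    [0,0,-1,0]
  ]
}}

```text
time_s: 19.25
tcp_pos: [0.5375, 0.1247, 0.3475]
ee_rot: [[-0.028, -1.0, -0.001], [-1.0, 0.028, -0.001], [0.001, 0.0, -1.0]]
wrist_force: [-0.3, 0.5, 0.5]
gripper_width: 0.004
gripper_force: 0.0
```

>>> {"op": "jog_arm", "data": {
  "increments": [
    [-1,0,-1,0],
    [-1,0,-1,0],
    [-1,0,-1,0],
    [-1,0,0,0],
    [-1,0,0,0],
    [-1,0,0,0],
    [-1,0,0,0],
    [0,0,0,0],
    [0,0,0,0]
  ]
}}

```text
time_s: 20.15
tcp_pos: [0.5414, 0.2655, 0.4057]
ee_rot: [[-0.027, -1.0, -0.002], [-1.0, 0.027, -0.001], [0.001, 0.002, -1.0]]
wrist_force: [-0.2, -0.9, -0.3]
gripper_width: 0.002
gripper_force: 0.0
```

Run:
```python
from h import *
im=eyes.capture("top"); sd=eyes.capture("side")
cv2.imwrite("pics/c.png",np.hstack([im[100:300,150:480],sd[80:280,200:470]]))
p,q=rect("top","board",.038); print(q,p.min(0).round(3),p.max(0).round(3))
for n in("tumbler","jar","dish"): print(n,[(np.round(d["centre"],3),d["conf"]) for d in eyes.spot_in("top",n)[:1]])
print(sense()["wrist_force"],sense()["joint_velocities"])
```

```text
((527.3885498046875, -58.25250244140625), (293.54669189453125, 252.29953002929688), 89.44288635253906) [ 0.401 -0.206] [0.654 0.09 ]
tumbler [(array([ 0.509, -0.282,  0.064]), 0.86)]
jar [(array([ 0.388, -0.261,  0.114]), 0.6)]
dish []
[ 0.53856032 -0.30808184 -0.05634905] [ 0.12608827 -0.0456558   0.16888987  0.02668312 -0.02224594  0.01387334]
```

View pics/c.png

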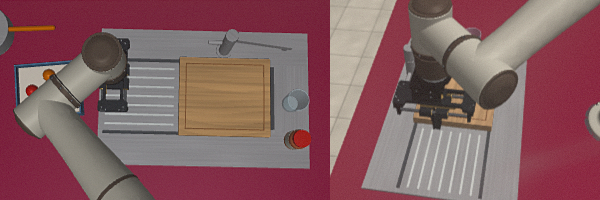

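The board's centre is at y = -0.058, the middle of the bowl, and it sits against the dark stop (top crop x≈271). The spout is at its right stop, the tumbler and jar have not moved, and the arm is clear. I hand the job in.

```bash
python3 -c "
from station import r
print(r.finish_job())"
```

```text
the job is handed in; nothing more can be done
None
```

The job is handed in at about 20 s of the 51 s allowed: the spout is at its right-hand stop, the board is home over the bowl, and the tumbler and jar have not moved; the dish was partly hidden by the arm and not re-measured, but nothing touched it that I could see.

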